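Take the code scanner from its holster and aim it at the cartridge in the tray

TASK

Draw the hand-held code scanner straight up out of its bench holster, then aim it at the test cartridge that lies in the shallow tray: hold the scanner up over the tray, slanting about 45 degrees with its window end lowest, its window looking at the middle of the cartridge's face from about 10 cm away. Touch neither cartridge nor tray with it and leave everything else where it is; finish while still holding the scanner still in that pose, do not put it down.

Things in the scene. Friction and masses are not known exactly. Their poses are not given: they have to be found in the camera images.
- code_scanner: dark code scanner, 180 long, about 0.17 kg, standing window end down in the holster. +x: along its length from window end to handle end (up at the start), y across its width, z underside to top. Origin 88 mm from the window end, mid width, on the underside. Head x -88 to -6 mm, 63 wide, z 2 to 40; handle x -6 to 90, at most 34 wide, z 0 to 34, rounded. Looks out of its window along -x
- window (a point): middle of the scanner's window, on its front end (scanner frame -88, 0, 21 mm); axes as the scanner's. Starts about 13 mm above the table
- handle (a point): middle of the scanner's handle where it is best gripped (scanner frame 62, 0, 17 mm), 28 mm from the handle's end; starts about 163 mm above the table. Axes as the scanner's: grip across its y (about 34 mm wide or less there)
- holster: grey upright open-topped box holster fixed to the table on a foot plate 100 (x) by 120 (y) by 10 mm; walls 5 mm thick, 78 mm high, inside 48 (x) by 70 (y) mm, floor at 12 mm. Origin under its centre, z up. The scanner's head stands in it with 3 to 4 mm to spare all round, its width along holster y; it comes out straight up, clear once its window is above the walls
- holster_mouth (a point): centre of the holster's mouth, 78 mm above the table
- tray: pale shallow tray, 194 (x) by 284 (y), rim 26 mm high, floor 2 mm, fixed on the table; origin under its centre
- cartridge: the test cartridge in the tray: a flat white block 62 (x) by 47 (y), 12 mm high, with a round cap 27 across on it (centred at x +9 mm) reaching 21 mm; loose, lies flat. Origin at the centre of its underside, z up
- cartridge_face (a point): middle of the face of the cartridge in the tray (12 mm above the cartridge's origin): where the scanner must look
- tray_pouch: sealed flat swab pouch, 26x185x10, in the tray along one long side (tray x about -62); sizes in mm; a bystander, origin at its underside
- tray_dropper: small upright dropper bottle, 27 across, 84 high, standing in the tray near the end away from the robot (tray y about -100); sizes in mm; a bystander, origin at its underside
- dropper_b: small upright dropper bottle, 27 across, 84 high, on the table just behind the holster; sizes in mm; a bystander, origin at its underside
- spare_cartridge_1: test cartridge of the same shape, 62x47x21, on the table just behind the holster, outside the tray; sizes in mm; a bystander, origin at its underside
Mind the look-alikes: they are no part of the job. What is shaped like the cartridge but black or red is not meant.

How it is judged:
On the way:
1. the scanner is drawn up out of the holster and held above it (z of window in the frame of holster above 0.085 m and horizontal distance between window and holster_mouth below 0.15 m and angle between code_scanner's own x axis and vertical below 0.5 rad and contact force between the fingers and code_scanner above 1 N), for 0.2 s.
At the end, for the whole second after the job is handed in: The gripper holds the scanner still, touching nothing else, its length 30 to 60 degrees from vertical, window end lowest and 45 mm or more above the table; the cartridge face lies 50 to 160 mm ahead of the window, within 25 mm of its line of sight; the cartridge has moved under 15 mm (angle between code_scanner's own x axis and vertical between 0.52 and 1.05 rad and x of cartridge_face in the frame of window between -0.16 and -0.05 m and y of cartridge_face in the frame of window between -0.025 and 0.025 m and z of cartridge_face in the frame of window between -0.025 and 0.025 m and height (world z) of window above 0.045 m and height (world z) of handle above 0.11 m and contact force between the fingers and code_scanner above 1 N and contact force between code_scanner and tray below 0.1 N and contact force between code_scanner and cartridge below 0.1 N and contact force between code_scanner and holster below 0.1 N and contact force between code_scanner and tray_pouch below 0.1 N and contact force between code_scanner and tray_dropper below 0.1 N and linear speed of code_scanner below 0.03 m/s and angular speed of code_scanner below 0.2 rad/s and distance of cartridge from where it was at the start of the episode below 0.015 m); the arm keeps its last pose, push and grip.
It fails at once if the cartridge is pushed more than 20 mm (distance of cartridge from where it was at the start of the episode above 0.02 m).
It fails at once if the scanner knocks the cartridge or tray (contact force between code_scanner and cartridge above 0.5 N or contact force between code_scanner and tray above 0.5 N).
It fails at once if a bystander is moved more than 30 mm (distance of any of tray_pouch, tray_dropper, dropper_b, spare_cartridge_1 from where it was at the start of the episode above 0.03 m).
It also fails if it takes over 40 s, if anything falls off the work surface, if the arm or the gripper's body presses on something with over 40 N, if the wrist force passes 120 N, or if a joint passes its speed limit or range.

ROBOT

A 6-joint arm with a two-finger parallel gripper is mounted at the origin on a cart in front of the work surface, level with it; the furniture and walls round the work are solid. World frame = base frame: x ahead of the robot, y to its left, z up, the work surface at z = 0. Lengths are in m, angles in rad, forces in N, time in s.
With the tool pointing down it reaches from about 0.25 to 0.725 m from the base axis. Payload 4 kg.
Tool frame: the origin (TCP) lies midway between the tips of the shut fingers; the grasp point (between the pads) lies 19 mm behind it; z points along the fingers, y is the line along which they close (so a half turn about z gives the same grasp; the last joint's range is limited). The gripper opens to 85 mm and grips with 20 to 120 N. Pads are 22 mm wide; open, the fingers measure 114 mm over their backs; the gripper's body (76 mm by 85 mm) begins 54 mm behind the grasp point. The pads swing forward as they close: fully open they stand 13 mm farther back than shut.
Start: joints at [1.347, 0.241, 0.005, 1.335, 0, 1.571], TCP at [0.111, 0.488, 0.231] pointing down, gripper open.
Joint ranges: [-2.72, 2.72], [-1.05, 1.87], [-1.09, 1.28], [-1.99, 2.15], [-1.42, 1.44], [-3.14, 3.14]. Speed limits (rad/s): [2.79, 2.79, 3.14, 3.14, 3.14, 3.14].

INTERFACE

Orientations are given as a unit quaternion [x, y, z, w].
In Python, from workcell import bot gives the robot as it stands.
- The arm moves only by the tool play_rows, never from a script. Its argument "moves" is a list of rows, each a list of 3 entries, a list of its own where there are three numbers: the opening, from -1 (shut) to 1 (fully open), then the shift along the tool's x, y, z in cm, then the turn, a rotation vector about the tool's x, y, z in rad. A call has 1 to 12 rows; each row shifts and turns the commanded pose from where the row before left it, along the tool's axes as they then stand; what a row does not reach is not made up. A row lasts 1/12 s, in which the tool goes at most 41.7 mm and 7.16 degrees, less where a joint would pass 70% of its speed; a pose out of reach is approached as far as the arm can. A call is refused whole if a number of a shift passes 4.17 or a number of a turn 0.125, either way. A call with a gripper value outside its range is refused whole. The fingers move at their own pace and stop on an object; the grip force is fixed at half the most. Time passes only in rows, so rows that do not move let the fingers close. It gives the time, the measured TCP pose, the force and the opening at its end, in the units of the state.
- bot.get_obs(): the state, without advancing time (a new reading comes with each control period).
- bot.camera(name): name is "scene" or "side" or "wrist"; returns (picture, depth): 400x640x3 uint8, red, green, blue; 400x640 float32, m along the optical axis (not along the pixel's ray), 0 where there is no reading.
- bot.camera_info(name): a dict with "K" (3x3 intrinsics, pixels), "world_from_camera" (4x4, takes a point from camera to world coordinates); the wrist camera has in their place "T_tool_cam" (4x4, takes a point from camera to tool coordinates, whose origin is the TCP and whose axes are the flange's). Camera axes: x right, y up, looking along -z (the intrinsics and any distortion apply to the point x, -y, -z); pixel columns grow to the right and rows downward; lengths in m; the calibration is good to about 2 mm. A picture is of the moment at which its call begins: read the wrist's pose just before it. camera_info takes no time and is no camera call.
- bot.job_done(): hands the job in, once; it reports no verdict.
The state is a dict: "clock": time; "joint_pos": joint angles; "joint_vel": joint speeds; "tau": joint torques, N m; "eef_pos": TCP position; "tool_rot": TCP orientation; "ft_force": force on the tool from outside, world axes, zero at the start; "ft_torque": the same for the moment, N m; "grip_width": finger opening in m.
Only numpy, scipy, OpenCV 4.12 (cv2) and the standard library are available. Lean on these libraries where they do the work, as an engineer would, in place of code of your own. Each camera call takes 0.05 s, during which the arm holds its last target. There are 200 camera calls.

## Working session

There is one attempt and no reset: what is moved stays moved. The work goes in short steps, Python scripts to look and compute and a tool call to move; the robot and the scene stay as the last step left them, time stands still between calls to the robot, and variables do not carry over. Pictures are saved under pics/ and viewed, on a budget of 10 in all, crops included, one or two more only if the job needs it, and the job is handed in when it is done.

Besides the shell and the picture viewer there is one more tool, called as a command line: name --argument value ..., lists and objects as JSON in quotes. play_rows: Moves the arm, as the interface text tells. Its arguments: {"type":"object","properties":{"moves":{"type":"array"}},"required":["moves"]}

```bash
mkdir -p pics; cat > h.py <<'E'
import numpy as np, cv2
from workcell import bot
from scipy.spatial.transform import Rotation as R
def snap(n,tag):
    o=bot.get_obs(); p,d=bot.camera(n); i=bot.camera_info(n)
    if n=='wrist':
        T=np.eye(4);T[:3,:3]=R.from_quat(o['tool_rot']).as_matrix();T[:3,3]=o['eef_pos'];W=T@np.array(i['T_tool_cam'])
    else: W=np.array(i['world_from_camera'])
    cv2.imwrite(f'pics/{tag}.png',p[:,:,::-1]); np.savez(f'{tag}.npz',p=p,d=d,K=np.array(i['K']),W=W)
    return p,d
def cloud(tag):
    z=np.load(tag+'.npz');d=z['d'];K=z['K'];W=z['W'];v,u=np.indices(d.shape)
    X=np.stack([(u-K[0,2])/K[0,0]*d,-(v-K[1,2])/K[1,1]*d,-d,np.ones_like(d)],-1)@W.T
    X=X[...,:3];X[d<=0]=np.nan
    return X,z['p']
E
python3 - <<'E'
from h import *
for n in('scene','side'): snap(n,n+'0')
print(bot.get_obs()); print(bot.camera_info('scene')); print(bot.camera_info('side')); print(bot.camera_info('wrist'))
a=np.vstack([cv2.imread('pics/scene0.png')])
E
```

```text
{'clock': 0.1, 'joint_pos': array([1.34699616e+00, 2.41337289e-01, 3.85595682e-03, 1.33520236e+00,
       6.50243580e-06, 1.57079243e+00]), 'joint_vel': array([ 0.00013961, -0.00059402,  0.00389605, -0.0015055 ,  0.00012433,
       -0.00042298]), 'tau': array([-7.27857446e-05, -3.73138046e+01,  2.53009450e+01,  1.08922910e-02,
        1.13000544e-05, -1.29891927e-06]), 'eef_pos': array([0.11084029, 0.486977  , 0.23050101]), 'tool_rot': array([ 1.11664717e-01,  9.93745491e-01, -9.37419439e-04, -1.08610874e-04]), 'ft_force': array([-0.0555251 ,  0.05850639,  0.4094887 ]), 'ft_torque': array([-0.00137135, -0.02952781, -0.03521894]), 'grip_width': 0.08524645890801974}
{'K': array([[499.71002746,   0.        , 319.92429085],
       [  0.        , 499.71002746, 198.90935317],
       [  0.        ,   0.        ,   1.        ]]), 'world_from_camera': array([[ 0.72717052,  0.52604771, -0.44101796,  0.0498144 ],
       [-0.68645321,  0.55934204, -0.46467027, -0.73843566],
       [ 0.00224115,  0.64063272,  0.76784419,  1.01229124],
       [ 0.        ,  0.        ,  0.        ,  1.        ]])}
[... 245 characters left out ...]
      [-0.31088097, -0.36226387,  0.8787024 ,  0.62283747],
       [ 0.00235086,  0.92421718,  0.38186003,  0.49913542],
       [ 0.        ,  0.        ,  0.        ,  1.        ]])}
{'K': array([[357.96170776,   0.        , 320.93498754],
       [  0.        , 357.96170776, 203.16745554],
       [  0.        ,   0.        ,   1.        ]]), 'T_tool_cam': array([[-3.03871949e-04,  9.65703717e-01,  2.59646372e-01,
         6.58174380e-02],
       [ 9.99999421e-01,  5.61502098e-04, -9.18067483e-04,
        -1.02701503e-03],
       [-1.03237316e-03,  2.59645942e-01, -9.65703329e-01,
        -1.42595116e-01],
       [ 0.00000000e+00,  0.00000000e+00,  0.00000000e+00,
         1.00000000e+00]])}
```

View pics/scene0.png

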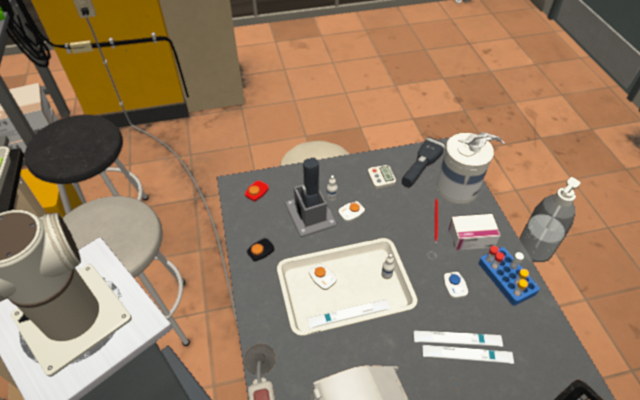

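View pics/side0.png

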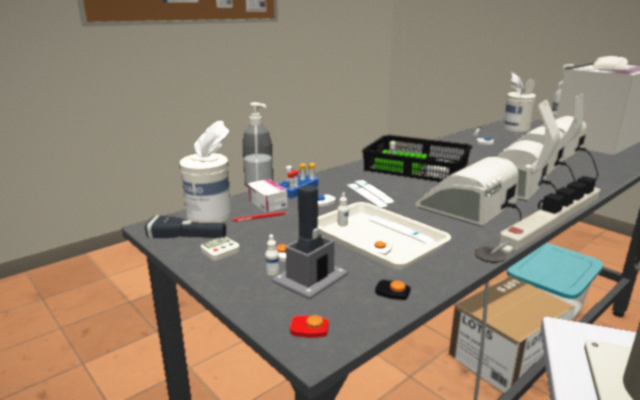

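Scene view: the scanner stands in its holster at about (311,165–212). The tray is centred near (347,285), with the target cartridge at (322,275), the dropper at (388,265) and the pouch at (348,313). Next I'll measure them from depth.

```bash
python3 - <<'E'
from h import *
for t,pts in (('scene0',dict(handletop=(311,161),handlemid=(311,180),cap=(320,272),tray=(340,290),dropT=(389,255),red=(255,188),foot=(325,225),dropb=(333,177),spare=(351,210))),('side0',dict(handletop=(308,190),handlemid=(308,215),cap=(380,244),drop=(343,197)))):
    X,p=cloud(t)
    for k,(u,v) in pts.items(): print(t,k,np.round(X[v,u],4))
# table plane check, handle
X,p=cloud('scene0')
h=X[161,311]
for t in('scene0','side0'):
    X,p=cloud(t); c=np.nan_to_num(X,nan=9)
    near=np.hypot(c[...,0]-h[0],c[...,1]-h[1])<.06
    for lo,hi in((.105,.12),(.12,.14),(.14,.16),(.16,.18),(.183,.2),(.06,.08),(.08,.1)):
        m=near&(c[...,2]>lo)&(c[...,2]<hi)
        if m.sum()>5: q=c[m]; print(t,lo,hi,m.sum(),np.round(q.mean(0),4),'rect',[np.round(a,4) for a in cv2.minAreaRect((q[:,:2]*1000).astype(np.float32))])
    # foot plate
    nf=np.hypot(c[...,0]-h[0],c[...,1]-h[1])<.09
    m=nf&(c[...,2]>.006)&(c[...,2]<.014)
    q=c[m]; print('foot',m.sum(),[np.round(a,4) for a in cv2.minAreaRect((q[:,:2]*1000).astype(np.float32))])
X,p=cloud('scene0');c=np.nan_to_num(X,nan=9)
tc=X[290,340]
m=(np.hypot(c[...,0]-tc[0],c[...,1]-tc[1])<.22)&(c[...,2]>.019)&(c[...,2]<.030)
n,l,st,ce=cv2.connectedComponentsWithStats(m.astype(np.uint8))
for i in range(1,n):
    if st[i,4]>30: print('tray comp',st[i],[np.round(a,3) for a in cv2.minAreaRect((c[l==i][:,:2]*1000).astype(np.float32))])
k=X[272,320]
m=(np.hypot(c[...,0]-k[0],c[...,1]-k[1])<.06)&(c[...,2]>.009)&(c[...,2]<.0255)
q=c[m];print('cart',m.sum(),q.mean(0),[np.round(a,3) for a in cv2.minAreaRect((q[:,:2]*1000).astype(np.float32))])
hsv=cv2.cvtColor(p,cv2.COLOR_RGB2HSV);m2=m&(hsv[...,1]>140);print('cap',m2.sum(),c[m2].mean(0))
a=cv2.imread('pics/scene0.png'); 
cv2.imwrite('pics/crop.png',np.hstack([cv2.resize(a[150:240,270:370],(400,360),interpolation=2),cv2.resize(a[235:325,270:370],(400,360),interpolation=2)]))
E
```

```text
scene0 handletop [ 0.5823 -0.1475  0.1939]
scene0 handlemid [ 0.5706 -0.1593  0.1477]
scene0 cap [ 0.4672 -0.2998  0.025 ]
scene0 tray [ 0.4763 -0.3566  0.0044]
scene0 dropT [ 0.5804 -0.4009  0.0892]
scene0 red [0.5201 0.0051 0.0217]
scene0 foot [ 0.5745 -0.2043  0.0135]
scene0 dropb [ 0.7096 -0.0949  0.0021]
scene0 spare [ 0.6533 -0.2176  0.018 ]
side0 handletop [ 0.5735 -0.1372  0.1901]
side0 handlemid [ 0.5721 -0.1317  0.1433]
side0 cap [ 0.4659 -0.2895  0.0237]
side0 drop [ 0.5808 -0.3981  0.0769]
scene0 0.105 0.12 74 [ 0.5709 -0.1542  0.1131] rect [array([ 572.5419, -153.1423]), array([19.8843, 38.475 ]), np.float64(47.6291)]
scene0 0.12 0.14 85 [ 0.5713 -0.1556  0.1303] rect [array([ 573.6965, -153.6048]), array([19.292 , 35.8134]), np.float64(46.4327)]
scene0 0.14 0.16 88 [ 0.5716 -0.1568  0.1503] rect [array([ 572.4496, -155.4147]), array([18.1536, 35.3163]), np.float64(47.0093)]
scene0 0.16 0.18 90 [ 0.5718 -0.1578  0.1703] rect [array([ 572.8259, -155.3332]), array([16.9071, 34.7873]), np.float64(46.3586)]
scene0 0.183 0.2 177 [ 0.5777 -0.1498  0.1906] rect [array([ 579.822
[... 1220 characters left out ...]
0 [ 0.5716 -0.1362  0.0896] rect [array([ 570.638 , -140.6849]), array([50.8216, 32.1571]), np.float64(26.4124)]
foot 895 [array([ 595.4396, -155.6559]), array([121.0665, 145.6475]), np.float64(68.5415)]
tray comp [300 215  26  11  68] [array([ 556.973, -177.181]), array([24.725, 62.589]), np.float64(45.848)]
tray comp [ 277  238  140   97 1854] [array([ 488.32 , -358.779]), array([197.236, 284.786]), np.float64(61.295)]
tray comp [314 266  13  11 107] [array([ 470.24 , -295.792]), array([26.926, 27.882]), np.float64(55.458)]
cart 621 [ 0.47301289 -0.2936525   0.01698753] [array([ 482.518, -298.208]), array([110.128,  79.331]), np.float64(81.531)]
cap 55 [ 0.4685387  -0.2986008   0.02330261]
```

View pics/crop.png

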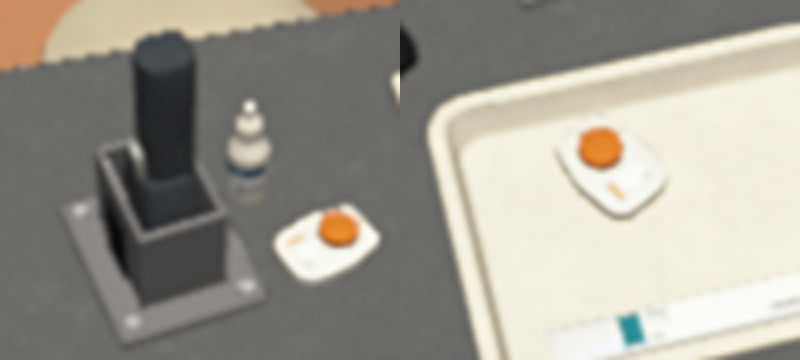

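The crop shows the holster's long side running at about 68° in world, with the handle centred at about (0.578,-0.148) and its top at 0.191. The cartridge cap is on the side nearest the holster, so I put the face centre at about (0.4665,-0.3055,0.014). Moving over to the handle now.

play_rows --moves '[[1,[-2.4,-2.05,0],[0,0,0]],[1,[-2.4,-2.05,0],[0,0,0]],[1,[-2.4,-2.05,0],[0,0,0]],[1,[-2.4,-2.05,0],[0,0,0]],[1,[-2.4,-2.05,0],[0,0,0]],[1,[-2.4,-2.05,0],[0,0,0]],[1,[-2.4,-2.05,0],[0,0,0]],[1,[-2.4,-2.05,0],[0,0,0]],[1,[-2.4,-2.05,0],[0,0,0]],[1,[-2.4,-2.05,0],[0,0,0]],[1,[-2.4,-2.05,0],[0,0,0]],[1,[-2.4,-2.05,0],[0,0,0]]]'

```text
clock: 1.1
eef_pos: [0.3375, 0.1822, 0.2311]
tool_rot: [0.112, 0.994, -0.0, -0.0]
ft_force: [0.2, 0.5, -0.3]
grip_width: 0.0851
```

play_rows --moves '[[1,[-2.4,-2.05,0],[0,0,0]],[1,[-2.4,-2.05,0],[0,0,0]],[1,[-2.4,-2.05,0],[0,0,0]],[1,[-2.4,-2.05,0],[0,0,0]],[1,[-2.4,-2.05,0],[0,0,0]],[1,[-2.4,-2.05,0],[0,0,0]],[1,[-1.7,-2.05,0],[0,0,0]],[1,[-1.2,-2.05,0],[0,0,0]],[1,[-1,-2.05,0],[0,0,0]],[1,[0,0,0],[0,0,0.05]],[1,[0,0,0],[0,0,0.05]],[1,[0,0,0],[0,0,0.047]]]'

```text
clock: 2.1
eef_pos: [0.4743, -0.0374, 0.2306]
tool_rot: [0.186, 0.982, -0.0, -0.001]
ft_force: [-0.1, -0.6, -0.7]
grip_width: 0.0858
```

```bash
python3 - <<'E'
from h import *
snap('wrist','w1')
o=bot.get_obs();print(o['clock'],o['joint_pos'],o['eef_pos'],R.from_quat(o['tool_rot']).as_matrix())
X,p=cloud('w1');c=np.nan_to_num(X,nan=9)
m=(np.hypot(c[...,0]-.578,c[...,1]+.148)<.08)
for lo,hi in((.06,.085),(.085,.1),(.17,.2)):
    q=c[m&(c[...,2]>lo)&(c[...,2]<hi)]
    if len(q)>5: print(lo,hi,len(q),q.mean(0),[np.round(a,2) for a in cv2.minAreaRect((q[:,:2]*1000).astype(np.float32))])
E
```

```text
2.15 [-7.83002161e-02  1.94139896e-01 -5.60321625e-02  1.32208835e+00
  1.79368588e-06  2.97246590e-01] [ 0.47431434 -0.03721445  0.23068508] [[-9.30306180e-01  3.66780971e-01 -1.45945082e-03]
 [ 3.66781202e-01  9.30307227e-01  1.16308625e-04]
 [ 1.40039743e-03 -4.27096492e-04 -9.99998928e-01]]
0.06 0.085 3212 [ 0.56686657 -0.14252347  0.0733903 ] [array([ 573.69, -148.47]), array([80.16, 61.34]), np.float64(68.23)]
0.085 0.1 861 [ 0.56807052 -0.14152228  0.0920261 ] [array([ 571.41, -146.39]), array([47.3 , 29.23]), np.float64(56.15)]
```

View pics/w1.png

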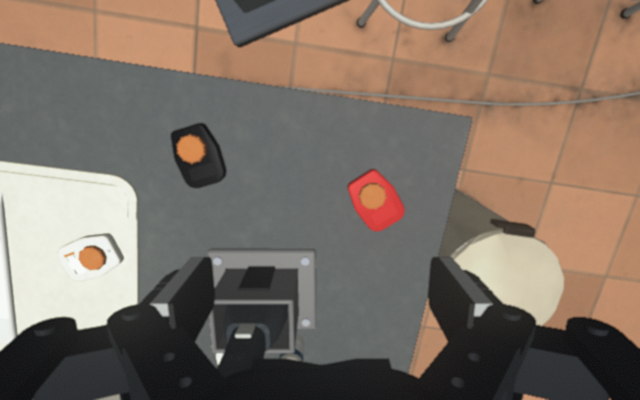

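The wrist view shows the holster square with the image (foot plate 213–315 wide), so the yaw matches. The holster centre comes out at (0.5737,-0.1485), which agrees with the earlier handle estimate. Continuing over the handle, then down.

play_rows --moves '[[1,[-2.75,-1.3,0],[0,0,0]],[1,[-2.75,-1.3,0],[0,0,0]],[1,[-2.75,-1.3,0],[0,0,0]],[1,[-2.75,-1.3,0],[0,0,0]],[1,[-2.75,-1.35,0],[0,0,0]],[1,[0,0,0],[0,0,0]],[1,[0,0,0],[0,0,0]],[1,[0,0,0],[0,0,0]]]'

```text
clock: 2.82
eef_pos: [0.5784, -0.1473, 0.2305]
tool_rot: [0.184, 0.983, 0.0, -0.001]
ft_force: [-0.2, -0.7, -0.1]
grip_width: 0.0853
```

```bash
python3 - <<'E'
from h import *
o=bot.get_obs();print(o['clock'],o['joint_pos'],o['eef_pos'])
snap('side','s2'); snap('wrist','w2')
a=cv2.imread('pics/s2.png')[60:300,200:420];b=cv2.imread('pics/w2.png')
cv2.imwrite('pics/v2.png',np.hstack([cv2.resize(a,(366,400)),cv2.resize(b,(430,268)).copy() if 0 else b[:, 105:535]]))
# cartridge from w1
X,p=cloud('w1');c=np.nan_to_num(X,nan=9)
q=c[235:280,55:128];m=(q[...,2]>.009)&(q[...,2]<.0285)&(np.indices(m.shape)[0]<99 if 0 else True)
q=q[m];print('cart',len(q),[np.round(a,1) for a in cv2.minAreaRect((q[:,:2]*1000).astype(np.float32))],q[:,2].min(),q[:,2].max())
print(X[257,91],X[257,65],X[245,118],X[290,60])
E
```

```text
2.8167 [-2.49452510e-01  4.39027787e-01  2.85861892e-01  1.41979669e+00
  2.94148806e-04  1.20894154e-01] [ 0.57839141 -0.14725819  0.23051036]
cart 2095 [array([ 467.5, -307.3]), array([46.5, 63. ]), np.float64(0.8)] 0.009033278306622539 0.024986254302556965
[ 0.46595837 -0.29532757  0.02348168] [ 0.45699225 -0.32844746  0.0147473 ] [ 0.46759534 -0.27680854  0.00268755] [ 0.49170969 -0.3670078   0.00189813]
```

View pics/v2.png

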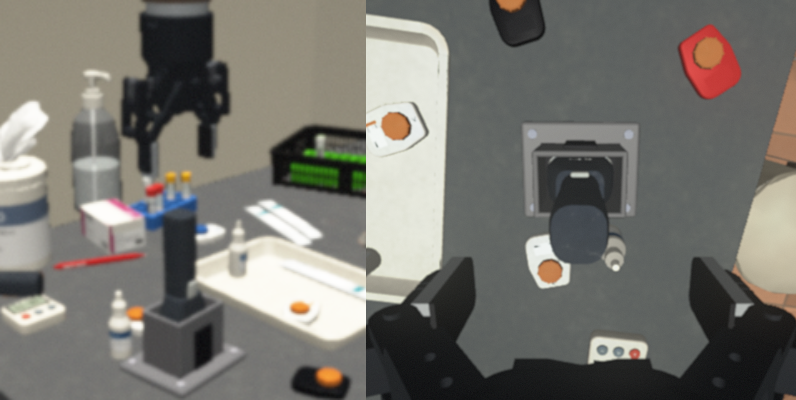

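Cartridge fit: 46.5 × 63 mm at (0.4675,-0.3073), which matches its stated size. The handle (col 579) lies midway between the fingers (col 582). Descending and closing.

play_rows --moves '[[1,[0,-0.1,2.0],[0,0,0]],[1,[0,0,2.0],[0,0,0]],[1,[0,0,1.6],[0,0,0]],[1,[0,0,1.5],[0,0,0]],[1,[0,0,1.5],[0,0,0]],[1,[0,0,0],[0,0,0]],[-1,[0,0,0],[0,0,0]],[-1,[0,0,0],[0,0,0]],[-1,[0,0,0],[0,0,0]],[-1,[0,0,0],[0,0,0]],[-1,[0,0,0],[0,0,0]],[-1,[0,0,0],[0,0,0]]]'

```text
clock: 3.92
eef_pos: [0.5795, -0.1488, 0.1468]
tool_rot: [0.184, 0.983, -0.0, 0.001]
ft_force: [-1.0, 0.2, 5.5]
grip_width: 0.0331
```

play_rows --moves '[[-1,[0,0,0],[0,0,0]],[-1,[0,0,0],[0,0,0]],[-1,[0,0,0],[0,0,0]],[-1,[0,0,0],[0,0,0]]]'

```text
clock: 4.25
eef_pos: [0.5796, -0.1488, 0.1468]
tool_rot: [0.184, 0.983, -0.0, 0.001]
ft_force: [-0.4, 0.1, 6.1]
grip_width: 0.0325
```

Gripped at 32.5 mm. Lifting straight up.

play_rows --moves '[[-1,[0,0,-0.4],[0,0,0]],[-1,[0,0,-0.8],[0,0,0]],[-1,[0,0,-1],[0,0,0]],[-1,[0,0,-1],[0,0,0]],[-1,[0,0,-1],[0,0,0]],[-1,[0,0,-1],[0,0,0]],[-1,[0,0,-1],[0,0,0]],[-1,[0,0,-1],[0,0,0]],[-1,[0,0,-1],[0,0,0]],[-1,[0,0,-1],[0,0,0]],[-1,[0,0,-1],[0,0,0]],[-1,[0,0,-0.8],[0,0,0]]]'

```text
clock: 5.25
eef_pos: [0.579, -0.1486, 0.2567]
tool_rot: [0.184, 0.983, -0.0, 0.0]
ft_force: [-0.0, -0.5, -0.9]
grip_width: 0.0326
```

play_rows --moves '[[-1,[0,0,-0.4],[0,0,0]],[-1,[0,0,0],[0,0,0]],[-1,[0,0,0],[0,0,0]],[-1,[0,0,0],[0,0,0]],[-1,[0,0,0],[0,0,0]],[-1,[0,0,0],[0,0,0]]]'

```text
clock: 5.75
eef_pos: [0.5784, -0.1485, 0.2586]
tool_rot: [0.184, 0.983, 0.0, -0.001]
ft_force: [-0.3, -0.0, -2.8]
grip_width: 0.0328
```

```bash
python3 - <<'E'
from h import *
o=bot.get_obs();print(o['clock'],o['joint_pos'],o['eef_pos'],R.from_quat(o['tool_rot']).as_matrix(),o['ft_force'])
snap('side','s3'); snap('scene','c3')
a=cv2.imread('pics/s3.png')[60:300,200:420];b=cv2.imread('pics/c3.png')[100:300,220:420]
cv2.imwrite('pics/v3.png',np.hstack([cv2.resize(a,(366,400)),cv2.resize(b,(400,400))]))
E
```

```text
5.75 [-2.51276665e-01  4.33158437e-01  3.48879160e-01  1.48794620e+00
  1.79967067e-05  1.19523678e-01] [ 0.57841088 -0.14847375  0.25856521] [[-9.32036645e-01  3.62361405e-01 -1.37979566e-03]
 [ 3.62361245e-01  9.32037654e-01  3.72776880e-04]
 [ 1.42110146e-03 -1.52542761e-04 -9.99998979e-01]] [-0.32508249 -0.02034803 -2.84733966]
```

View pics/v3.png

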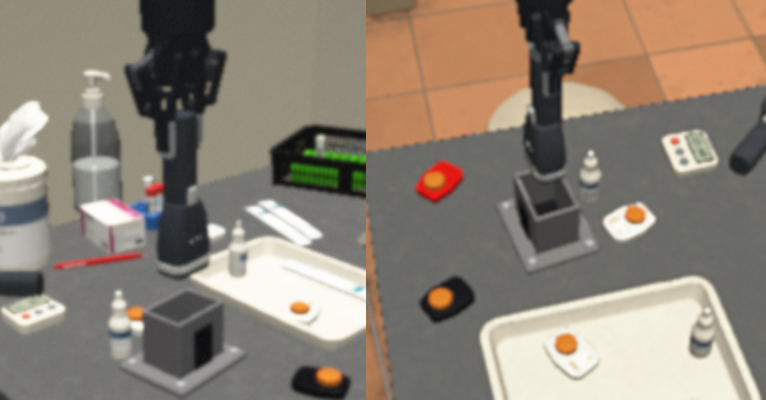

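The scanner is out and upright, with its window at about 0.125 m, well above the walls. Next I move it over the robot side of the tray, then yaw.

play_rows --moves '[[-1,[1.5,-1.1,0],[0,0,0]],[-1,[2.1,-1.55,0],[0,0,0]],[-1,[2.1,-1.55,0],[0,0,0]],[-1,[2.1,-1.55,0],[0,0,0]],[-1,[2.1,-1.55,0],[0,0,0]],[-1,[2.1,-1.55,0],[0,0,0]],[-1,[2.1,-1.55,0],[0,0,0]],[-1,[2.1,-1.55,0],[0,0,0]],[-1,[2.1,-1.55,0],[0,0,0]],[-1,[2.1,-1.55,0],[0,0,0]],[-1,[0.6,-0.4,0],[0,0,0.1]],[-1,[0,0,0],[0,0,0.11]]]'

```text
clock: 6.85
eef_pos: [0.3249, -0.2167, 0.2597]
tool_rot: [0.29, 0.957, -0.0, -0.0]
ft_force: [0.7, 0.5, -0.9]
grip_width: 0.0326
```

play_rows --moves '[[-1,[0,0,0],[0,-0.06,0]],[-1,[0,0,0],[0,-0.08,0]],[-1,[0,0,0],[0,-0.08,0]],[-1,[0,0,0],[0,-0.08,0]],[-1,[0,0,0],[0,-0.08,0]],[-1,[0,0,0],[0,-0.08,0]],[-1,[0,0,0],[0,-0.08,0]],[-1,[0,0,0],[0,-0.08,0]],[-1,[0,0,0],[0,-0.08,0]],[-1,[0,0,0],[0,-0.06,0]],[-1,[0,0,0],[0,-0.025,0]],[-1,[0,0,0],[0,0,0]]]'

```text
clock: 7.85
eef_pos: [0.325, -0.2151, 0.257]
tool_rot: [0.265, 0.886, -0.109, 0.366]
ft_force: [-0.5, -0.8, -1.9]
grip_width: 0.0332
```

```bash
cat > chk.py <<'E'
from h import *
o=bot.get_obs();M=R.from_quat(o['tool_rot']).as_matrix();T=o['eef_pos']
print(o['clock'],o['joint_pos'].round(3),T.round(4),'\n',M.round(3),o['ft_force'].round(1),o['grip_width'])
F=np.array([.4675,-.3073,.014])
print('face rel nominal window, tool axes',M.T@(F-T)-[.0045,0,.134])
print('window',T+M@[.0045,0,.134])
E
python3 chk.py
```

```text
7.85 [-0.589 -0.584 -0.885  0.488  0.006 -0.006] [ 0.325  -0.2151  0.257 ] 
 [[-0.593  0.549  0.59 ]
 [ 0.389  0.836 -0.387]
 [-0.705 -0.    -0.709]] [-0.5 -0.8 -1.9] 0.0332107150096323
face rel nominal window, tool axes [0.04655501 0.00113137 0.15793898]
window [ 0.40134379 -0.26523291  0.15880016]
```

The tilt was reached. Moving most of the way, then checking the scanner in the hand.

play_rows --moves '[[-1,[0.5,0,0.4],[0,0,0]],[-1,[0.7,0,0.7],[0,0,0]],[-1,[0.7,0,0.7],[0,0,0]],[-1,[0.7,0,0.7],[0,0,0]],[-1,[0.7,0,0.7],[0,0,0]],[-1,[0.6,0,0.7],[0,0,0]],[-1,[0.5,0,0.6],[0,0,0]],[-1,[0.2,0,0.3],[0,0,0]],[-1,[0,0,0],[0,0,0]],[-1,[0,0,0],[0,0,0]]]'

```text
clock: 8.68
eef_pos: [0.3284, -0.2174, 0.1929]
tool_rot: [0.265, 0.885, -0.109, 0.366]
ft_force: [-0.3, 0.0, -2.1]
grip_width: 0.0329
```

```bash
python3 chk.py; python3 - <<'E'
from h import *
o=bot.get_obs();M=R.from_quat(o['tool_rot']).as_matrix();T=o['eef_pos']
for n in('side','scene','wrist'):
    snap(n,n+'5')
    X,p=cloud(n+'5');q=((X-T)@M).reshape(-1,3);q=q[np.isfinite(q).all(1)]
    m=(abs(q[:,0])<.05)&(abs(q[:,1])<.05)
    for lo,hi in((.05,.07),(.07,.09),(.09,.11),(.11,.13),(.13,.15)):
        s=q[m&(q[:,2]>lo)&(q[:,2]<hi)]
        if len(s)>8: print(n,lo,len(s),np.percentile(s,[2,98],axis=0).round(4).tolist())
a=cv2.imread('pics/side5.png')[60:300,260:500];b=cv2.imread('pics/scene5.png')[160:360,220:420]
cv2.imwrite('pics/v5.png',np.hstack([cv2.resize(a,(400,400)),cv2.resize(b,(400,400))]))
E
```

```text
8.6833 [-0.589 -0.485 -1.035  0.237  0.006 -0.006] [ 0.3284 -0.2174  0.1929] 
 [[-0.592  0.549  0.59 ]
 [ 0.388  0.836 -0.387]
 [-0.706  0.    -0.708]] [-0.3  0.  -2.1] 0.032859723381049
face rel nominal window, tool axes [0.00458152 0.00115178 0.1095791 ]
window [ 0.40488354 -0.2675815   0.09481779]
side 0.05 250 [[-0.0128, -0.0109, 0.0508], [0.0212, 0.025, 0.0696]]
side 0.07 190 [[-0.0119, -0.017, 0.0706], [0.0224, 0.0286, 0.0897]]
side 0.09 181 [[-0.0128, -0.0149, 0.0903], [0.0234, 0.0303, 0.1097]]
side 0.11 155 [[-0.0123, -0.0128, 0.1106], [0.024, 0.0302, 0.1295]]
side 0.13 16 [[-0.0111, 0.0144, 0.1302], [0.0223, 0.0279, 0.1338]]
scene 0.05 228 [[-0.0179, -0.0244, 0.0505], [0.0158, 0.0182, 0.0696]]
scene 0.07 230 [[-0.0169, -0.0278, 0.0705], [0.0141, 0.0228, 0.0898]]
scene 0.09 225 [[-0.0177, -0.0303, 0.0905], [0.0142, 0.0248, 0.1096]]
scene 0.11 201 [[-0.018, -0.0304, 0.1104], [0.0119, 0.0266, 0.1296]]
scene 0.13 12 [[-0.0157, -0.0277, 0.13], [0.0084, 0.0166, 0.1314]]
wrist 0.05 2182 [[-0.0056, -0.027, 0.0514], [0.0206, 0.0234, 0.0695]]
wrist 0.07 721 [[0.0033, -0.0289, 0.0702], [0.022, 0.0256, 0.0895]]
wrist 0.09 497 [[0.0121, -0.0316, 0.0901], [0.0227, 0.0264, 0.1085]]
wrist 0.11 368 [[0.0167, -0.0304, 0.1108], [0.0232, 0.0261, 0.1265]]
```

View pics/v5.png

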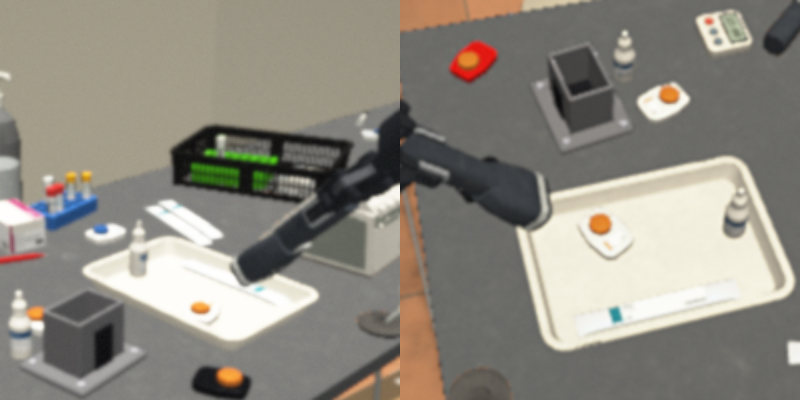

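View pics/wrist5.png

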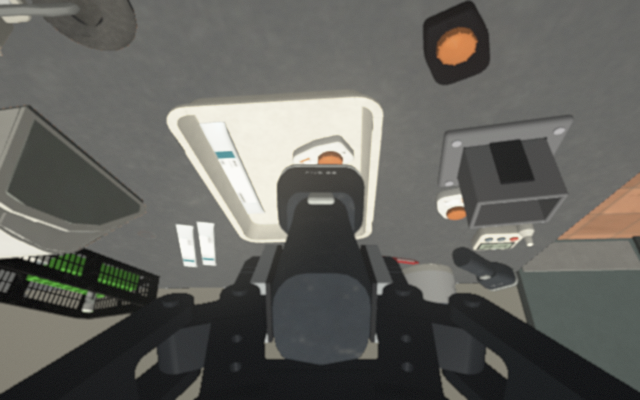

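Seen from all three cameras, the scanner sits true in the hand. In tool axes the head is centred at about (4,-1) mm and its end is at 134 mm, so it hasn't slipped. The cartridge face is about 110 mm ahead and 5 mm off the line of sight, well within limits, and joint 3 is close to its limit (-1.035 of -1.09), so I'm leaving the pose as it is. Settling, then handing in.

play_rows --moves '[[-1,[0,0,0],[0,0,0]],[-1,[0,0,0],[0,0,0]],[-1,[0,0,0],[0,0,0]],[-1,[0,0,0],[0,0,0]],[-1,[0,0,0],[0,0,0]],[-1,[0,0,0],[0,0,0]]]'

```text
clock: 9.33
eef_pos: [0.3282, -0.2172, 0.1929]
tool_rot: [0.265, 0.885, -0.11, 0.367]
ft_force: [0.0, -0.1, -1.7]
grip_width: 0.0333
```

```bash
python3 chk.py; python3 -c "
from workcell import bot
print(abs(bot.get_obs()['joint_vel']).max()); print(bot.job_done())"
```

```text
9.3333 [-0.589 -0.487 -1.036  0.237  0.006 -0.006] [ 0.3282 -0.2172  0.1929] 
 [[-0.591  0.549  0.591]
 [ 0.388  0.836 -0.388]
 [-0.707 -0.    -0.707]] [ 0.  -0.1 -1.7] 0.03325784730904501
face rel nominal window, tool axes [0.00463563 0.0011126  0.10980543]
window [ 0.40473175 -0.26744186  0.09494094]
0.0013925517048833358
the job is handed in; nothing more can be done
None
```

I gripped the scanner by its handle, drew it straight up out of the holster to a window height of about 0.125 m, and handed the job in at 9.3 s. It is being held over the tray, tilted 45° with the window end lowest; `job_done` gives no verdict.

Last checks before handing in:
- **Aim:** the cartridge face is about 110 mm ahead of the window, slightly more than the 10 cm asked for. It lies about 5 mm off the line of sight (limit 25 mm).
- **Height:** the window is about 95 mm above the table.
- **Stillness:** the arm was still (joint speeds at most 0.0014 rad/s) and the grip steady at 33 mm. The wrist force was 1.7 N, which matches the scanner's weight alone.
- **Slip:** depth from the cameras showed the scanner had not slipped in the hand.
- **Other objects:** the cartridge, tray, pouch and bottles looked undisturbed in the last picture. I judged that by eye and did not measure it.

I left out a final 1 cm correction because joint 3 was already at -1.036, close to its -1.09 limit. No check failed or disagreed.

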